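Pin the sliding tray of the flower stall's display stand

ROBOT

A 7-joint arm with a two-finger parallel gripper is mounted at the origin on the work surface. World frame = base frame: x ahead of the robot, y to its left, z up, the work surface at z = 0. Lengths are in m, angles in rad, forces in N, time in s.
With the tool pointing down it reaches from about 0.4 to 0.875 m from the base axis. Payload 6.5 kg.
Tool frame: the origin (TCP) lies on the centre line of the jaws, within the pads' length; the fingertips stand ahead of it and the grasp point (between the pads) lies 3 mm ahead of it (tcp_to_tips is the z of the fingertips in the tool frame, in m); z points along the fingers, y is the line along which they close (so a half turn about z gives the same grasp; the last joint's range is limited). The gripper opens to 88 mm and grips with 3 to 60 N. Pads are 18 mm wide; open, the fingers measure 123 mm over their backs; the gripper's body (75 mm by 187 mm) begins 45 mm behind the grasp point.
Start: joints at [-1.398, 0.536, -0.004, 1.538, 0.003, 1.067, -0.071], TCP at [0.154, 0.632, 0.225] pointing down, gripper open.
Joint ranges: [-2.7, 2.7], [-0.37, 2.16], [-1.27, 1.26], [0.24, 2.4], [-1.31, 4.45], [0.19, 1.91], [-2.76, 2.76]. Speed limits (rad/s): [2.39, 2.39, 3.14, 3.14, 3.14, 3.14, 3.14].

INTERFACE

Orientations are given as a rotation vector (axis times angle).
In Python, from plant import * gives the robot as it stands.
- The arm moves only by the tool servo_tool, never from a script. Its argument "moves" is a list of rows, each a list of 3 entries, a list of its own where there are three numbers: the finger opening in m, from 0 to 0.0881, then the shift along the tool's x, y, z in m, then the turn, a rotation vector about the tool's x, y, z in rad. In form: [[grip, [tx, ty, tz], [wx, wy, wz]], ...]. A call has 1 to 20 rows; each row shifts and turns the commanded pose from where the row before left it, along the tool's axes as they then stand; what a row does not reach is not made up. A row lasts 1/12 s, in which the tool goes at most 41.7 mm and 7.16 degrees, less where a joint would pass 70% of its speed; a pose out of reach is approached as far as the arm can. A call is refused whole if a number of a shift passes 0.0417 or a number of a turn 0.125, either way. A call with a gripper value outside its range is refused whole. The fingers move at their own pace and stop on an object; the grip force is fixed at half the most. Time passes only in rows, so rows that do not move let the fingers close. It gives the time, the measured TCP pose, the force, the opening and the grip force at its end, in the units of the state.
- get_obs(): the state, without advancing time (a new reading comes with each control period).
- capture(name): name is "scene" or "top" or "wrist"; returns a dict with "image" (480x640x3 uint8, red, green, blue), "fx", "fy", "cx", "cy" (pixels), "R" (3x3) and "t" (3): a world point X has camera coordinates R X + t. Camera axes: x right, y down, z forward; pixel columns grow to the right and rows downward; lengths in m; the calibration is good to about 2 mm. A picture is of the moment at which its call begins. There is no depth.
- finish_job(): hands the job in; it is judged then, once.
Trained networks look in the newest picture that a camera, given by its name, has taken for a name from the list of things; names that differ only in an ending like _2 or _b are one class to them, and where a whole thing is asked for, a point or a joint stands for the part that bears it (a point fixed in the world has none). Each returns a list of dicts, best first, with "conf" (0 to 1); they miss things now and then, are a little off and sometimes report something else, mostly with a low value. They report only what shows in the picture. A call takes as long as a camera call.
- look_for(camera, thing): "at" ([column, row] in pixels, amid what is visible of it).
The state is a dict: "time": time; "joints": joint angles; "joint_vel": joint speeds; "joint_efforts": joint torques, N m; "tcp_pos": TCP position; "ee_rot": TCP orientation; "force": force on the tool from outside, world axes, zero at the start; "ft_torque": the same for the moment, N m; "grip_width": finger opening in m; "grip_force": force on a finger pad.
Only numpy, scipy, OpenCV 4.12 (cv2) and the standard library are available. Lean on these libraries where they do the work, as an engineer would, in place of code of your own. Each camera call takes 0.05 s, during which the arm holds its last target. There are 200 camera calls.

TASK

Lock the tray of the sloping display stand with the square-headed pin from the wooden block: put the pin through the slot in the stand's sloping cover plate, feel along the slide bar behind the plate until the tip drops into the bar's hidden hole, and push it fully home so that its collar sits on the plate. Let go of it there, and leave the other two pins in the block and the other things on the counter where they are.

Things in the scene. Friction and masses are not known exactly. Their poses are not given: they have to be found in the camera images.
- pin_head (a point): Centre of the square head of the locking pin (bare steel, 60 g, loose, standing tip down in the wooden block). z runs from tip to head; x and y are square to the head's flat faces. Head 14 x 14 mm, 42 mm tall (21 mm either side of this point). Below it a round collar 22 mm across, 4 mm thick, its underside 25 mm below this point.
- pin_tip (a point): Centre of the pin's tip, 59 mm below the head's centre; same axes. Below the collar the round shank is 10 mm in diameter and 34 mm long; its last 6 mm taper to a flat 4 mm tip.
- block_hole1 (a point): Centre of the mouth of the middle hole of the wooden pin block (50 x 160 mm, 42 mm tall, fixed), on its top face. y runs along the row of three 12 mm holes, 50 mm apart; z is up. Three pins hang upright in them by their collars, 34 mm deep; the square-headed one may be in any of the three and lifts straight out.
- cover: Sloping aluminium plate of the stand (fixed), 150 mm up the slope, 160 mm across, 6 mm thick. Origin: centre of its slot, on the outer face, 110 mm above the counter. z: outward normal, leaning 32 degrees from vertical towards the robot's side; x: up the slope; y: level, along the slot (50 x 13 mm, hidden from view behind by limp black dust lips that give no resistance). The tray at its left is lower than its face.
- bar_face (a point): Point on the flat face of the dark steel slide bar, 8 mm straight behind the slot's centre; axes as the cover's. The bar lies under the whole slot, 26 mm thick. It has one hole, 12 mm wide right through, mouth chamfered 1.5 mm, square to the plate, at x = 0 and anywhere up to 17 mm either way along y: not given, to be felt for. It takes over 60 N to shift the bar: treat as fixed.
- ball_pin_head (a point): Bystander: another pin in the block, with a ball head of 22 mm; point on its axis 59 mm above its tip; the run fails if it is moved more than 40 mm.
- tee_pin_head (a point): Bystander: another pin in the block, with a T-bar head 36 mm long; point on its axis 59 mm above its tip; the run fails if it is moved more than 40 mm.
- incense_a: Bystander: carton 120 x 40 x 25 mm lying flat; origin at the centre of its underside; the run fails if it is moved more than 40 mm.
- incense_b: Bystander: carton 40 x 130 x 30 mm lying flat; origin at the centre of its underside; the run fails if it is moved more than 40 mm.
- cup: Bystander: clear plastic cup, 84 mm across and 110 mm tall; origin at the centre of its underside; the run fails if it is moved more than 40 mm.
- sprayer: Bystander: spray bottle, 68 mm across and 200 mm tall; origin at the centre of its underside; the run fails if it is moved more than 40 mm.
- driver: Bystander: screwdriver lying flat; the run fails if it is moved more than 40 mm.
- jar: Bystander: lidded jar, 60 mm across and 80 mm tall; origin at the centre of its underside; the run fails if it is moved more than 40 mm.

How it is judged:
On the way, in this order (a step that is already met when the one before it is completed fails the run):
1. the square-headed pin is lifted clear of the block: its head's centre more than 140 mm above the counter (height (world z) of pin_head above 0.14 m), for 0.1 s.
2. the pin, within 0.3 rad of square to the cover plate, has its tip in the slot: its head's centre less than 57 mm out from the plate's outer face (x of pin_head in the frame of cover between -0.012 and 0.012 m and y of pin_head in the frame of cover between -0.03 and 0.03 m and z of pin_head in the frame of cover below 0.057 m and angle between the z axis of pin_head and the z axis of cover, either way round below 0.3 rad), for 0.1 s.
At the end, for the whole second after the job is handed in: The square-headed pin rests released in the hidden hole, fully home: head centre under 28 mm out from the plate (collar within 3 mm of it), axis within 0.17 rad of square to it, within 12 mm across and 30 mm along of the slot centre; every bystander within 40 mm of its start (x of pin_head in the frame of cover between -0.012 and 0.012 m and y of pin_head in the frame of cover between -0.03 and 0.03 m and z of pin_head in the frame of cover between 0.018 and 0.028 m and angle between the z axis of pin_head and the z axis of cover, either way round below 0.17 rad and linear speed of pin below 0.01 m/s and contact force between pin and the fingers below 0.1 N and distance of each of ball_pin_head, tee_pin_head, incense_a, incense_b, cup, sprayer, driver, jar from where it was at the start of the episode below 0.04 m); the robot touches nothing.
It fails at once if a bystander is moved more than 40 mm or knocked away (distance of any of ball_pin_head, tee_pin_head, incense_a, incense_b, cup, sprayer, driver, jar from where it was at the start of the episode above 0.04 m).
It also fails if it takes over 61 s, if anything falls off the work surface, if the arm or the gripper's body presses on something with over 40 N, if the wrist force passes 120 N, or if a joint passes its speed limit or range.

## Working session

There is one attempt and no reset: what is moved stays moved. The work goes in short steps, Python scripts to look and compute and a tool call to move; the robot and the scene stay as the last step left them, time stands still between calls to the robot, and variables do not carry over. Pictures are saved under pics/ and viewed, at most 10 in all, crops included, and the job is handed in when it is done.

Besides the shell and the picture viewer there is one more tool, called after ">>>" as name([rows], argument=value, ...), one row to a line, values as JSON. servo_tool: Moves the arm, as the interface text tells. Its arguments: {"type":"object","properties":{"moves":{"type":"array","items":{"type":"array"}}},"required":["moves"]}

```bash
ls; mkdir -p pics
cat > h.py <<'E'
from plant import *
import numpy as np, cv2
from scipy.spatial.transform import Rotation as Rn
E
python3 - <<'E'
from h import *
np.set_printoptions(precision=4,suppress=True)
o=get_obs();print(o)
for c in ["scene","top","wrist"]:
    d=capture(c);cv2.imwrite(f"pics/{c}0.png",d["image"][:,:,::-1])
    print(c,d["fx"],d["fy"],d["cx"],d["cy"],d["R"],d["t"])
    for n in ["pin_head","ball_pin_head","tee_pin_head","block_hole1","cover","bar_face","jar","cup","sprayer"]:
        print(n,[(np.round(r["at"],1).tolist(),round(r["conf"],2)) for r in look_for(c,n)[:3]])
E
```

```text
pics
{'time': 0.0, 'joints': array([-1.3982,  0.5372, -0.0044,  1.5389,  0.0026,  1.0673, -0.0712]), 'joint_vel': array([ 0.0006, -0.0013,  0.0009,  0.0019,  0.0009,  0.0002,  0.0017]), 'joint_efforts': array([ -0.    , -57.0963,   0.9912, -25.1605,  -0.0561,   0.0179,
         0.0002]), 'tcp_pos': array([0.1536, 0.6309, 0.2246]), 'ee_rot': array([-0.374 , -3.1192,  0.0027]), 'force': array([ 0.1713, -0.5991,  0.5853]), 'ft_torque': array([ 0.0246, -0.0301, -0.0444]), 'grip_force': 0.0, 'grip_width': 0.08802063237094744}
scene 477.196095582784 477.196095582784 327.05981566990073 245.2368687837044 [[ 0.1356  0.9907  0.0068]
 [ 0.7489 -0.098  -0.6554]
 [-0.6487  0.094  -0.7553]] [-0.0232 -0.3437  1.4461]
pin_head [([201.0, 265.0], 0.54)]
ball_pin_head [([222.2, 270.5], 0.47)]
tee_pin_head [([245.9, 271.1], 0.6)]
block_hole1 [([226.1, 282.0], 0.85)]
cover [([412.2, 279.7], 0.96)]
bar_face [([414.2, 281.3], 0.92)]
jar [([493.1, 205.5], 0.77), ([228.3, 284.0], 0.38)]
cup [([217.0, 334.8], 0.7)]
sprayer [([132.3, 320.1], 0.67), ([410.8, 282.8], 0.53)]
top 463.2102751705689 463.2102751705689 311.6079359864273 248.01079634701526 [[-0.009  -0.9995 -0.0302]
 [-0.9958  0.0117 -0.0905]
 [ 0.0908  0.0293 -0.9954]] [-0.0114  0.5566  1.1212]
pin_head [([438.0, 256.2], 0.59)]
ball_pin_head [([421.0, 249.3], 0.67)]
tee_pin_head [([424.9, 183.0], 0.33)]
block_hole1 [([416.7, 254.2], 0.88)]
cover [([253.6, 207.0], 0.78)]
bar_face [([255.1, 207.5], 0.69)]
jar [([148.4, 303.9], 0.94)]
cup [([424.6, 182.1], 0.82)]
sprayer [([492.8, 199.6], 0.71)]
wrist 368.46710715670014 368.46710715670014 313.01035239353007 237.08426680995046 [[ 0.2372  0.9715 -0.0011]
 [ 0.926  -0.2257  0.3026]
 [ 0.2937 -0.0728 -0.9531]] [-0.6486 -0.0416  0.3908]
pin_head []
ball_pin_head []
tee_pin_head []
block_hole1 []
cover []
bar_face []
jar [([174.1, 442.0], 0.84)]
cup []
sprayer []
```

View pics/scene0.png

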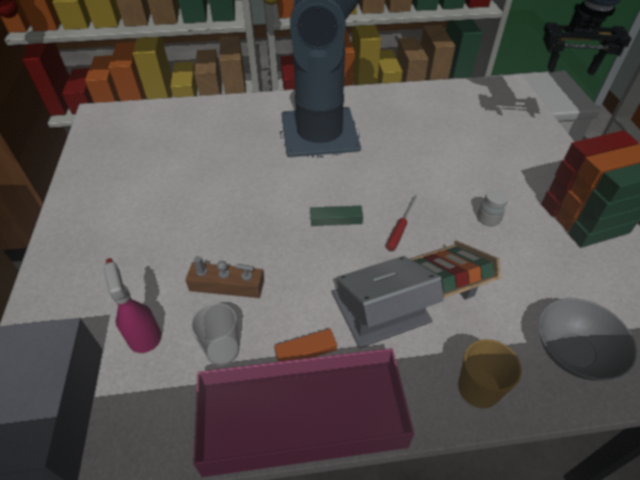

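View pics/top0.png

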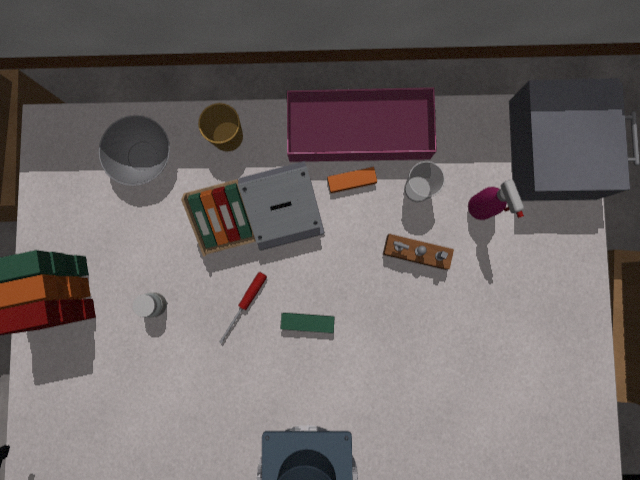

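Both pictures show the block on the robot's right. From the top camera, the square pin is at about (441,255), the ball at (421,250) and the T at (400,246). The cover slot is at top (281,206) and scene (384,275).

```bash
cat >> h.py <<'E'
np.set_printoptions(precision=4,suppress=True)
def ray(d,p):
    v=d["R"].T@np.array([(p[0]-d["cx"])/d["fx"],(p[1]-d["cy"])/d["fy"],1]); return -d["R"].T@d["t"], v/np.linalg.norm(v)
def atz(d,p,z):
    c,v=ray(d,p); return c+v*(z-c[2])/v[2]
def tri(ds,ps):
    A=np.zeros((3,3));b=np.zeros(3);L=[ray(d,p) for d,p in zip(ds,ps)]
    for c,v in L: P=np.eye(3)-np.outer(v,v);A+=P;b+=P@c
    X=np.linalg.solve(A,b); return X,[np.linalg.norm((np.eye(3)-np.outer(v,v))@(X-c)) for c,v in L]
def proj(d,X):
    c=d["R"]@X+d["t"]; return np.array([d["fx"]*c[0]/c[2]+d["cx"],d["fy"]*c[1]/c[2]+d["cy"]])
E
python3 - <<'E'
from h import *
t=capture("top");s=capture("scene")
print("slot",tri([t,s],[(281,206),(384,275)]))
print("sq",tri([t,s],[(441,255),(200,266)]), atz(t,(441,255),.067))
for n,p in [("sq",(441,255)),("ball",(421,250)),("T",(400,246))]: print(n,atz(t,p,.075))
print("slot ends",atz(t,(271.5,208.5),.11),atz(t,(291,203.5),.11))
a=cv2.resize(t["image"][130:290,170:470],None,fx=2.6,fy=2.6,interpolation=cv2.INTER_CUBIC)
b=cv2.resize(s["image"][235:345,180:450],(780,318),interpolation=cv2.INTER_CUBIC)[:160]
cv2.imwrite("pics/crop1.png",np.vstack([a,b])[:,:,::-1])
E
```

```text
slot (array([0.6458, 0.0488, 0.1164]), [np.float64(0.0009094731296273461), np.float64(0.0009094731296273064)])
sq (array([ 0.5326, -0.3243,  0.0648]), [np.float64(2.5570166877372836e-05), np.float64(2.557016687737422e-05)]) [ 0.5325 -0.3238  0.067 ]
sq [ 0.5319 -0.3218  0.075 ]
ball [ 0.5442 -0.2756  0.075 ]
T [ 0.5542 -0.2268  0.075 ]
slot ends [0.6416 0.0724 0.11  ] [0.6527 0.0271 0.11  ]
```

View pics/crop1.png

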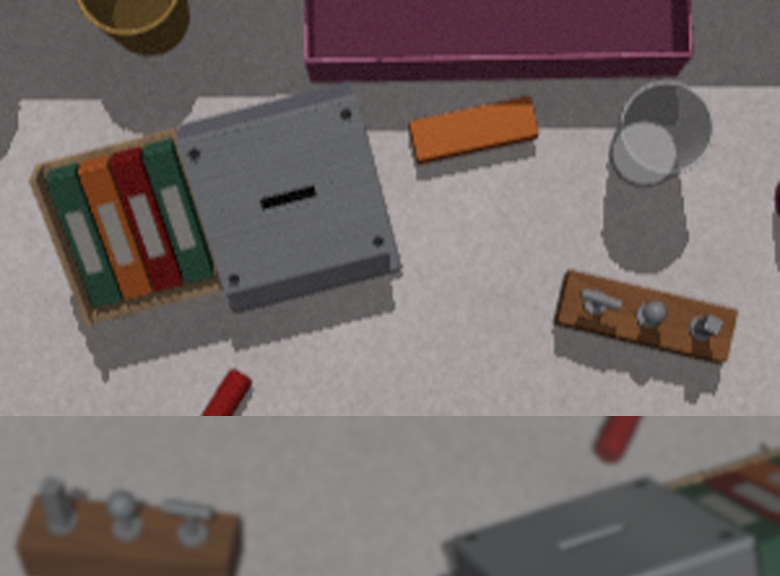

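The crop shows the square head's top at top pixel (443,255) and the slot running (271,208)–(291,203). That puts the cover's yaw at about +14° and the block's at about −13°. Next I'll move above the pin for a close view.

Run:
```python
from h import *
import plant
print([n for n in dir(plant) if not n.startswith('_')]); print(getattr(plant,'tcp_to_tips',None))
o=get_obs(); R=Rn.from_rotvec(o["ee_rot"]).as_matrix(); print(R)
tgt=np.array([0.45,-0.33,0.24]); print(R.T@(tgt-o["tcp_pos"]))
w=capture("wrist"); c=-w["R"].T@w["t"]; print("cam in tool",R.T@(c-o["tcp_pos"]), "axes",w["R"]@R)
```

```text
['PlanningError', 'capture', 'finish_job', 'get_obs', 'look_for', 'tcp_to_tips']
0.022
[[-0.9716  0.2365 -0.    ]
 [ 0.2365  0.9716 -0.0001]
 [-0.     -0.0001 -1.    ]]
[-0.5153 -0.8642 -0.0145]
cam in tool [ 0.0782 -0.0009 -0.1589] axes [[-0.0007  1.      0.0011]
 [-0.9531 -0.0003 -0.3026]
 [-0.3026 -0.0012  0.9531]]
```

>>> servo_tool([
  [0.06,[-0.028,-0.0216,-0.002],[0,0,0]],
  [0.06,[-0.028,-0.0216,-0.002],[0,0,0]],
  [0.06,[-0.028,-0.0216,-0.002],[0,0,0]],
  [0.06,[-0.028,-0.0216,-0.002],[0,0,0]],
  [0.06,[-0.028,-0.0216,-0.002],[0,0,0]],
  [0.06,[-0.028,-0.0216,-0.002],[0,0,0]],
  [0.06,[-0.028,-0.0216,-0.002],[0,0,0]],
  [0.06,[-0.028,-0.0216,-0.002],[0,0,0]],
  [0.06,[-0.028,-0.0216,-0.002],[0,0,0]],
  [0.06,[-0.028,-0.0216,-0.002],[0,0,0]],
  [0.06,[-0.028,-0.0216,-0.002],[0,0,0]],
  [0.06,[-0.028,-0.0216,-0.002],[0,0,0]],
])

```text
time: 2.65
tcp_pos: [0.4199, 0.2988, 0.2499]
ee_rot: [0.374, 3.119, 0.001]
force: [0.3, 0.4, -0.0]
grip_width: 0.0602
grip_force: 0.0
```

>>> servo_tool([
  [0.04,[-0.0151,-0.0341,0],[0,0,0]],
  [0.04,[-0.0151,-0.0341,0],[0,0,0]],
  [0.04,[-0.0151,-0.0341,0],[0,0,0]],
  [0.04,[-0.0151,-0.0341,0],[0,0,0]],
  [0.04,[-0.0151,-0.0341,0],[0,0,0]],
  [0.04,[-0.0151,-0.0341,0],[0,0,0]],
  [0.04,[-0.0151,-0.0341,0],[0,0,0]],
  [0.04,[-0.0151,-0.0341,0],[0,0,0]],
  [0.04,[-0.0151,-0.0341,0],[0,0,0]],
  [0.04,[-0.0151,-0.0341,0],[0,0,0]],
  [0.04,[-0.0151,-0.0341,0],[0,0,0]],
  [0.04,[-0.0151,-0.0341,0],[0,0,0]],
  [0.04,[-0.0151,-0.0341,0],[0,0,0]],
  [0.04,[-0.0151,-0.0341,0],[0,0,0]],
  [0.04,[-0.0151,-0.0341,0],[0,0,0]],
  [0.04,[-0.0151,-0.0341,0],[0,0,0]],
  [0.04,[-0.0151,-0.0341,0],[0,0,0]],
  [0.04,[0,0,0],[0,0,0]],
])

```text
time: 4.15
tcp_pos: [0.5298, -0.3322, 0.2496]
ee_rot: [0.386, 3.117, -0.009]
force: [-0.7, -0.6, 0.2]
grip_width: 0.04
grip_force: 0.0
```

Run:
```python
from h import *
o=get_obs();print(o["time"],o["tcp_pos"],o["ee_rot"],o["force"])
w=capture("wrist");cv2.imwrite("pics/w1.png",w["image"][:,:,::-1])
print(proj(w,np.array([.5325,-.324,.088])), [(r["at"],r["conf"]) for r in look_for("wrist","pin_head")])
```

```text
4.15 [ 0.5298 -0.3322  0.2496] [ 0.3863  3.1171 -0.0091] [-0.686  -0.5998  0.1777]
[325.1416 212.3571] [([322.0, 203.0], 0.79)]
```

View pics/w1.png

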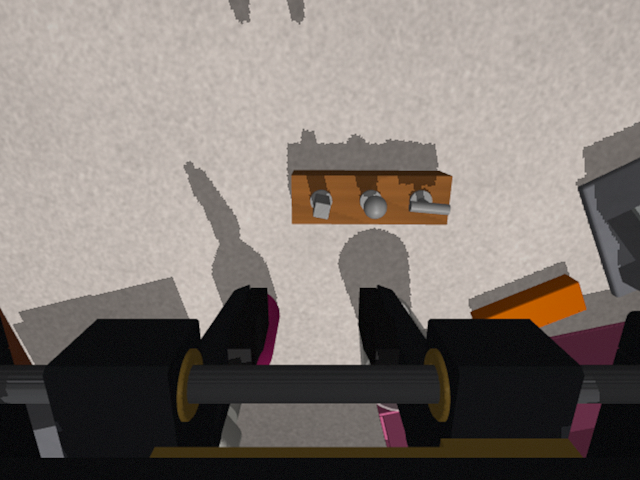

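The wrist view shows the square head at about (321,205), the ball at (374,205) and the T at (430,207). The sprayer is behind the left finger. I'll zoom in for the head's rotation.

Run:
```python
from h import *
w=capture("wrist");t=capture("top");s=capture("scene")
a=cv2.resize(w["image"][180:230,285:365],(800,500),interpolation=cv2.INTER_CUBIC)
cv2.imwrite("pics/w1c.png",a[:,:,::-1])
print("sprayer",tri([t,s],[(483,207),(140,328)])[0],"cup",tri([t,s],[(424,182),(217,335)])[0])
```

```text
sprayer [ 0.6519 -0.4414  0.033 ] cup [ 0.7083 -0.2874  0.0671]
```

View pics/w1c.png

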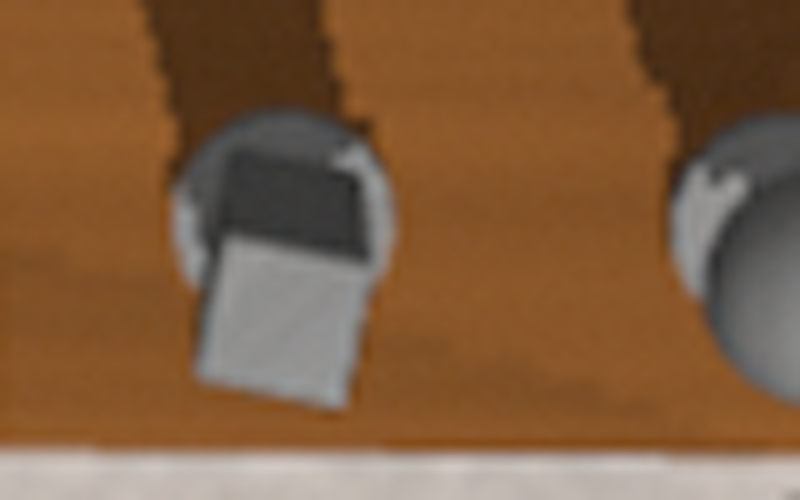

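The zoom shows the head's top face with corners at crop (225,238), (370,262), (347,408) and (195,378). It is turned about 10° in the image. The collar centre is at about (286,212).

Run:
```python
from h import *
w=capture("wrist");o=get_obs();R=Rn.from_rotvec(o["ee_rot"]).as_matrix()
f=lambda p:(284.55+p[0]/10,179.55+p[1]/10)
P=[atz(w,f(p),.088) for p in [(225,238),(370,262),(347,408),(195,378)]]
c=np.mean(P,0);print("top centre",c,"sides",[np.linalg.norm(P[i]-P[i-1]) for i in range(4)])
e=R.T@(P[1]-P[0]+P[2]-P[3]);print("dir in tool",e,np.degrees(np.arctan2(-e[0],e[1])))
e=R.T@(P[2]-P[1]+P[3]-P[0]);print("dir2",e,np.degrees(np.arctan2(e[1],e[0])))
print("collar",atz(w,f((286,212)),.046))
print(R.T@(np.array([c[0],c[1],.074])-o["tcp_pos"]), R)
```

```text
top centre [ 0.5311 -0.3231  0.088 ] sides [np.float64(0.013088140853269998), np.float64(0.013044298898832804), np.float64(0.013549280994847498), np.float64(0.013921660759116864)]
dir in tool [-0.005   0.0265  0.    ] 10.645063632500138
dir2 [-0.0262 -0.0048 -0.    ] -169.71880405572284
collar [ 0.53   -0.3226  0.046 ]
[ 0.0003 -0.0014  0.1754] [[-0.9722  0.2343  0.0002]
 [ 0.2343  0.9722  0.0011]
 [ 0.      0.0011 -1.    ]]
```

>>> servo_tool([
  [0.03,[0,-0.001,0],[0,0,0.0915]],
  [0.03,[0,0,0.02],[0,0,0.0915]],
  [0.03,[0,0,0.04],[0,0,0]],
  [0.03,[0,0,0.04],[0,0,0]],
  [0.03,[0,0,0.025],[0,0,0]],
  [0.03,[0,0,0],[0,0,0]],
  [0.03,[0,0,0],[0,0,0]],
])

```text
time: 5.03
tcp_pos: [0.5308, -0.3233, 0.1241]
ee_rot: [-0.655, -3.071, -0.001]
force: [0.6, 0.9, 0.3]
grip_width: 0.0298
grip_force: 0.0
```

Run:
```python
from h import *
o=get_obs();R=Rn.from_rotvec(o["ee_rot"]).as_matrix()
w=capture("wrist");cv2.imwrite("pics/w2.png",w["image"][:,:,::-1])
print(o["tcp_pos"],R.T@(np.array([.531,-.323,.075])-o["tcp_pos"]),proj(w,np.array([.531,-.323,.088])),proj(w,o["tcp_pos"]))
```

```text
[ 0.5308 -0.3233  0.1241] [-0.0001  0.0003  0.0491] [315.6222 264.2221] [315.3225 292.3523]
```

View pics/w2.png

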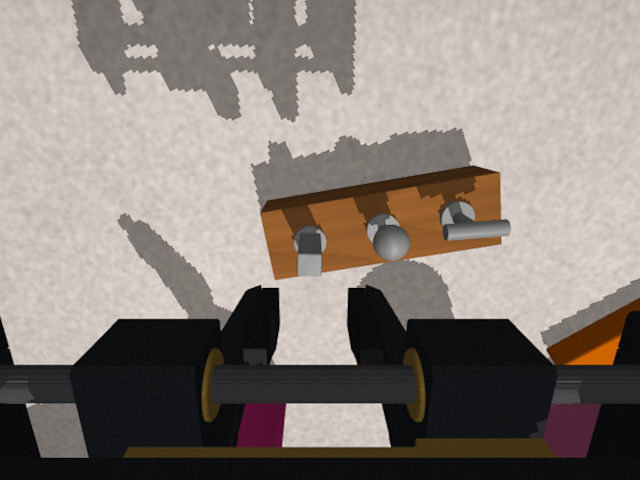

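The head is now square with the fingers. Its top is at (309,264), against a finger gap centre near column 313, so I'll shift 2 mm in −y, descend and grip.

>>> servo_tool([
  [0.03,[0,-0.002,0.025],[0,0,0]],
  [0.03,[0,0,0.024],[0,0,0]],
  [0.03,[0,0,0],[0,0,0]],
  [0.0,[0,0,0],[0,0,0]],
  [0.0,[0,0,0],[0,0,0]],
  [0.0,[0,0,0],[0,0,0]],
  [0.0,[0,0,0],[0,0,0]],
])

```text
time: 5.67
tcp_pos: [0.5313, -0.3271, 0.0773]
ee_rot: [0.657, 3.069, -0.001]
force: [-0.2, -0.7, -0.1]
grip_width: 0.0055
grip_force: 0.0
```

Run:
```python
from h import *
o=get_obs();print(o["tcp_pos"],o["ee_rot"],o["force"],o["grip_width"])
w=capture("wrist");s=capture("scene")
b=cv2.resize(s["image"][240:310,170:270],(500,350),interpolation=cv2.INTER_CUBIC)
a=cv2.resize(w["image"][150:400,190:490],(500,417),interpolation=cv2.INTER_CUBIC)[:240]
cv2.imwrite("pics/w3.png",np.vstack([a,b])[:,:,::-1])
```

```text
[ 0.5313 -0.3271  0.0773] [ 0.6568  3.0693 -0.0011] [-0.189  -0.7147 -0.0863] 0.00551097688121679
```

View pics/w3.png

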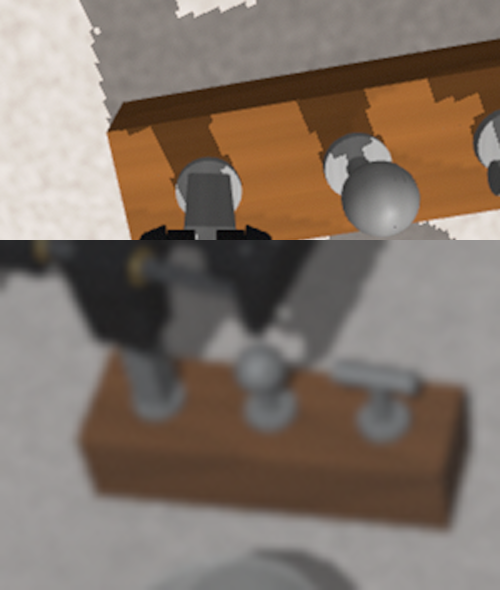

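>>> servo_tool([
  [0.03,[0,0.003,0],[0,0,0]],
  [0.03,[0,0,0],[0,0,0]],
  [0.03,[0,0,0],[0,0,0]],
  [0.03,[0,0,0],[0,0,0]],
])

```text
time: 6.1
tcp_pos: [0.5315, -0.3237, 0.0754]
ee_rot: [-0.657, -3.072, 0.0]
force: [-0.1, 0.5, 0.5]
grip_width: 0.0247
grip_force: 0.0
```

Run:
```python
from h import *
o=get_obs();print(o["tcp_pos"],o["ee_rot"],o["force"],o["grip_width"])
w=capture("wrist");s=capture("scene")
R=Rn.from_rotvec(o["ee_rot"]).as_matrix();p=o["tcp_pos"]
c=-w["R"].T@w["t"];print("cam in tool",R.T@(c-p), w["R"]@R)
for k in (-.014,0,.022): print(k,proj(s,p+R@[0,.0,k]),proj(w,p+R@[.009,.015,k]))
b=cv2.resize(s["image"][240:300,170:250],(640,480),interpolation=cv2.INTER_CUBIC)
a=w["image"][180:320,190:490]
z=np.zeros((140,340,3),np.uint8)
cv2.imwrite("pics/w4.png",np.vstack([np.hstack([a,z]),b[:440]])[:,:,::-1])
```

```text
[ 0.5315 -0.3237  0.0754] [-0.6573 -3.0721  0.    ] [-0.0952  0.465   0.4645] 0.024746860938370144
cam in tool [ 0.078  -0.0009 -0.1589] [[-0.0007  1.      0.0009]
 [-0.9531 -0.0004 -0.3027]
 [-0.3027 -0.0011  0.9531]]
-0.014 [198.0642 258.2555] [350.1983 287.9778]
0 [199.3643 262.438 ] [347.3462 274.9734]
0.022 [201.3535 268.837 ] [343.6601 258.166 ]
```

View pics/w4.png

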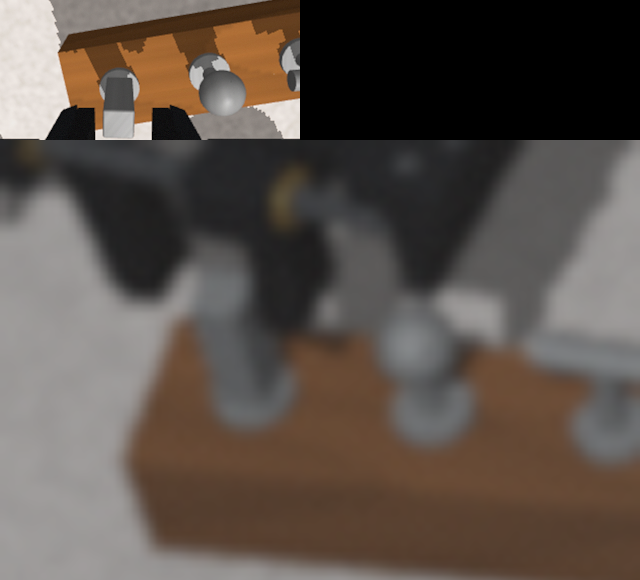

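The head (top face at wrist (309,304)) sits between the fingers. The tips, inner edges at columns 285 and 342, appear only level with its top, so they are higher than nominal. I'll feel my way down in small steps.

>>> servo_tool([
  [0.03,[0,-0.0015,0.002],[0,0,0]],
  [0.03,[0,0,0.002],[0,0,0]],
  [0.03,[0,0,0.002],[0,0,0]],
  [0.03,[0,0,0.002],[0,0,0]],
  [0.03,[0,0,0.001],[0,0,0]],
  [0.03,[0,0,0.001],[0,0,0]],
])

```text
time: 6.7
tcp_pos: [0.5307, -0.3251, 0.0652]
ee_rot: [-0.658, -3.072, -0.0]
force: [-0.9, 1.0, 0.4]
grip_width: 0.0301
grip_force: 0.0
```

>>> servo_tool([
  [0.0,[0,0,0],[0,0,0]],
  [0.0,[0,0,0],[0,0,0]],
  [0.0,[0,0,0],[0,0,0]],
  [0.0,[0,0,0],[0,0,0]],
])

```text
time: 7.03
tcp_pos: [0.5308, -0.3252, 0.0655]
ee_rot: [0.658, 3.072, -0.0]
force: [0.8, -0.0, -0.7]
grip_width: 0.0135
grip_force: 30.0
```

>>> servo_tool([
  [0.026,[0,0,0],[0,0,0]],
  [0.026,[0,0,0],[0,0,0]],
  [0.026,[0,0,0],[0,0,0]],
  [0.026,[0,0,0.002],[0,0,0]],
  [0.026,[0,0,0.002],[0,0,0]],
  [0.026,[0,0,0.002],[0,0,0]],
  [0.026,[0,0,0.002],[0,0,0]],
])

```text
time: 7.62
tcp_pos: [0.5307, -0.3251, 0.0571]
ee_rot: [-0.658, -3.072, -0.0]
force: [-0.2, -0.3, -0.7]
grip_width: 0.0259
grip_force: 0.0
```

>>> servo_tool([
  [0.026,[0,0,0.002],[0,0,0]],
  [0.026,[0,0,0.002],[0,0,0]],
  [0.026,[0,0,0.002],[0,0,0]],
  [0.026,[0,0,0.001],[0,0,0]],
  [0.026,[0,0,0],[0,0,0]],
])

```text
time: 8.03
tcp_pos: [0.5306, -0.325, 0.0501]
ee_rot: [-0.658, -3.072, -0.0]
force: [-1.0, 0.1, 0.6]
grip_width: 0.0263
grip_force: 0.0
```

>>> servo_tool([
  [0.0,[0,0,0],[0,0,0]],
  [0.0,[0,0,0],[0,0,0]],
  [0.0,[0,0,0],[0,0,0]],
  [0.0,[0,0,0],[0,0,0]],
])

```text
time: 8.37
tcp_pos: [0.5308, -0.3252, 0.0505]
ee_rot: [0.658, 3.072, -0.0]
force: [-1.3, 0.8, -0.2]
grip_width: 0.0136
grip_force: 30.0
```

Gripped: 13.6 mm wide at 30 N. Lifting straight out.

>>> servo_tool([
  [0.0,[0,0,-0.01],[0,0,0]],
  [0.0,[0,0,-0.02],[0,0,0]],
  [0.0,[0,0,-0.03],[0,0,0]],
  [0.0,[0,0,-0.03],[0,0,0]],
  [0.0,[0,0,-0.03],[0,0,0]],
  [0.0,[0,0,-0.03],[0,0,0]],
  [0.0,[0,0,0],[0,0,0]],
  [0.0,[0,0,0],[0,0,0]],
])

```text
time: 9.03
tcp_pos: [0.5317, -0.3258, 0.2028]
ee_rot: [0.657, 3.068, -0.001]
force: [-0.2, 0.0, -2.1]
grip_width: 0.0138
grip_force: 30.0
```

```bash
cat >> h.py <<'E'
def cover(o,psi,tilt=np.radians(32)):
    y=np.array([-np.sin(psi),np.cos(psi),0]);h=np.array([np.cos(psi),np.sin(psi),0])
    z=np.array([0,0,np.cos(tilt)])-np.sin(tilt)*h
    return np.c_[np.cross(y,z),y,z]
HZ=-.0165  # head centre in tool z
def rel(C,O,o):
    "head pos in cover frame, tool z/y in cover frame"
    R=Rn.from_rotvec(o["ee_rot"]).as_matrix()
    return C.T@(o["tcp_pos"]+R@[0,0,HZ]-O), C.T@R
E
python3 - <<'E'
from h import *
t=capture("top");s=capture("scene");o=get_obs();print(o["tcp_pos"],o["grip_width"],o["force"])
g=cv2.cvtColor(t["image"],cv2.COLOR_RGB2GRAY);x0,y0=262,196
c=cv2.resize(g[y0:y0+20,x0:x0+38],None,fx=8,fy=8,interpolation=cv2.INTER_CUBIC)
m=(c<np.median(c)*.55).astype(np.uint8);k,l,st,ce=cv2.connectedComponentsWithStats(m)
i=1+np.argmax(st[1:,4]);pts=np.argwhere(l==i)[:,::-1].astype(np.float32)
P=((cv2.boxPoints(cv2.minAreaRect(pts))+.5)/8-.5)+[x0,y0];ctr=(ce[i]+.5)/8-.5+[x0,y0]
print(st[i],ctr,P)
W=[atz(t,p,.11) for p in P];print(np.array(W),"ctr",atz(t,ctr,.11))
for a,b in((0,1),(1,2)):
    e=W[b]-W[a];print(np.linalg.norm(e),np.degrees(np.arctan2(e[1],e[0])))
print("tri",tri([t,s],[ctr,(384,275)]))
print("scene of it",proj(s,atz(t,ctr,.11)))
E
```

```text
[ 0.5302 -0.3246  0.1998] 0.013590055001140624 [-0.7403  0.7576 -1.0042]
[  66   44  171   73 5432] [280.3843 205.5581] [[269.4574 206.165 ]
 [290.2838 200.8731]
 [291.3327 205.001 ]
 [270.5063 210.293 ]]
[[0.6471 0.0771 0.11  ]
 [0.6588 0.0288 0.11  ]
 [0.6491 0.0264 0.11  ]
 [0.6374 0.0747 0.11  ]] ctr [0.6482 0.0518 0.11  ]
0.0497715175285243 -76.4005829822875
0.010001502857580783 -166.21094176505343
tri (array([0.6465, 0.0494, 0.1173]), [np.float64(0.0016915695272039385), np.float64(0.0016915695272038999)])
scene of it [385.8557 277.7369]
```

Run:
```python
from h import *
o=get_obs();O=np.array([.648,.0515,.11]);C=cover(0,np.radians(13.6))
Rt=np.c_[-C[:,0],C[:,1],-C[:,2]]
R=Rn.from_rotvec(o["ee_rot"]).as_matrix()
rv=Rn.from_matrix(R.T@Rt).as_rotvec();print(rv,np.linalg.norm(rv),Rt)
tp=O+C@[0,0,.105]-Rt@[0,0,HZ]
print("target",tp,"now",o["tcp_pos"],"joints",o["joints"])
print("tool-frame before rot",R.T@(tp-o["tcp_pos"]),"after rot",Rt.T@(tp-o["tcp_pos"]))
```

```text
[-0.1831 -0.5391 -0.6418] 0.8579389397001822 [[-0.8243 -0.2351  0.5151]
 [-0.1994  0.972   0.1246]
 [-0.5299  0.     -0.848 ]]
target [0.6024 0.0405 0.1851] now [ 0.5302 -0.3246  0.1998] joints [ 0.1448  0.5515  0.4726  1.6618 -0.2878  0.9994  1.8638]
tool-frame before rot [0.0835 0.3626 0.015 ] after rot [-0.1245  0.3378  0.0952]
```

>>> servo_tool([
  [0.0,[0.007,0.0363,-0.003],[0,0,0]],
  [0.0,[0.007,0.0363,-0.003],[0,0,0]],
  [0.0,[0.007,0.0363,-0.003],[0,0,0]],
  [0.0,[0.007,0.0363,-0.003],[0,0,0]],
  [0.0,[0.007,0.0363,-0.003],[0,0,0]],
  [0.0,[0.007,0.0363,-0.003],[0,0,0]],
  [0.0,[0.007,0.0363,-0.003],[0,0,0]],
  [0.0,[0.007,0.0363,-0.003],[0,0,0]],
  [0.0,[0.007,0.0363,-0.003],[0,0,0]],
  [0.0,[0.007,0.0363,-0.003],[0,0,0]],
  [0.0,[0,0,0],[-0.0183,-0.0539,-0.0642]],
  [0.0,[0,0,0],[-0.0183,-0.0539,-0.0642]],
  [0.0,[0,0,0],[-0.0183,-0.0539,-0.0642]],
  [0.0,[0,0,0],[-0.0183,-0.0539,-0.0642]],
  [0.0,[0,0,0],[-0.0183,-0.0539,-0.0642]],
  [0.0,[0,0,0],[-0.0183,-0.0539,-0.0642]],
  [0.0,[0,0,0],[-0.0183,-0.0539,-0.0642]],
  [0.0,[0,0,0],[-0.0183,-0.0539,-0.0642]],
  [0.0,[0,0,0],[-0.0183,-0.0539,-0.0642]],
  [0.0,[0,0,0],[-0.0183,-0.0539,-0.0642]],
])

```text
time: 10.8
tcp_pos: [0.614, 0.0352, 0.2287]
ee_rot: [-0.312, 2.567, 0.085]
force: [0.8, 1.7, -1.9]
grip_width: 0.0135
grip_force: 30.0
```

```bash
cat > st.py <<'E'
from h import *
import sys
def stat(O=np.array([.648,.0515,.11]),psi=13.6):
    o=get_obs();C=cover(0,np.radians(psi));R=Rn.from_rotvec(o["ee_rot"]).as_matrix()
    Rt=np.c_[-C[:,0],C[:,1],-C[:,2]];h,_=rel(C,O,o)
    print("t",round(o["time"],2),"head mm (cover)",h*1e3,"rotcorr(tool)",Rn.from_matrix(R.T@Rt).as_rotvec(),"F(cover)",C.T@o["force"],"gw",o["grip_width"])
    return o,C,R
if __name__=="__main__": print(stat()[0]["joints"])
E
python3 st.py
```

```text
t 10.8 head mm (cover) [ 31.5811  -7.8555 136.7035] rotcorr(tool) [-0.0006 -0.0003  0.0051] F(cover) [-0.0181  1.4567 -2.1811] gw 0.013523715979743906
[-0.1266  0.2481  0.0461  2.121  -0.3978  0.2373  2.0898]
```

>>> servo_tool([
  [0.0,[0.0,0.002,0.008],[0,0,0.005]],
  [0.0,[0.008,0.002,0.008],[0,0,0]],
  [0.0,[0.012,0.002,0.008],[0,0,0]],
  [0.0,[0.012,0.002,0.008],[0,0,0]],
  [0.0,[0,0,0],[0,0,0]],
  [0.0,[0,0,0],[0,0,0]],
])

```text
time: 11.3
tcp_pos: [0.6076, 0.0421, 0.1953]
ee_rot: [-0.302, 2.576, 0.095]
force: [-0.2, -0.1, -0.4]
grip_width: 0.0134
grip_force: 30.0
```

Run:
```python
from st import *
o,C,R=stat();print(o["joints"])
w=capture("wrist");cv2.imwrite("pics/w5.png",w["image"][:,:,::-1])
O=np.array([.648,.0515,.11])
print("slot proj",[proj(w,O+C@[0,y,0]).round(1) for y in(-.025,0,.025)],"tip",proj(w,o["tcp_pos"]+R@[0,0,HZ+.059]))
```

```text
t 11.3 head mm (cover) [ 10.1409   0.2966 110.774 ] rotcorr(tool) [ 0.0049 -0.0079 -0.0054] F(cover) [-0.4459 -0.077  -0.2227] gw 0.01339661625024286
[-0.2757  0.3007  0.205   2.1631 -0.8008  0.1937  2.46  ]
slot proj [array([278.4, 222.8]), array([313.4, 222.6]), array([348.5, 222.4])] tip [314.9035 261.2574]
```

View pics/w5.png

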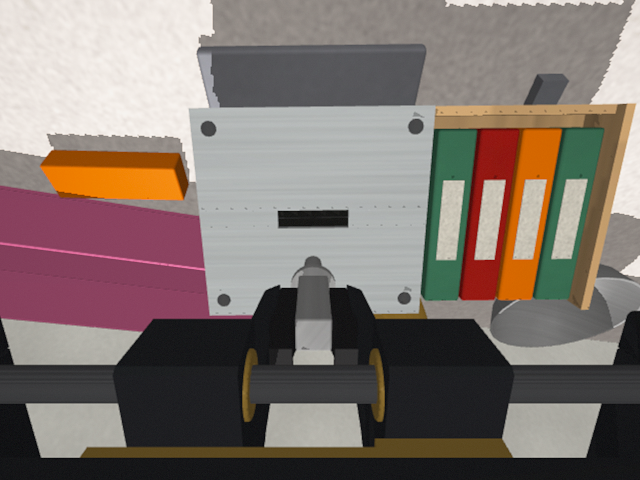

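The slot is at columns 278–348, centre (313,219). The tip is at (313,258), lined up along the slot. However, joint 6 has reached its limit (0.19), so I'll fit a quick kinematic model to find a better arm configuration.

```bash
cat > kin.py <<'E'
from h import *
from scipy.optimize import least_squares
import itertools
D=[([-1.3982,.5372,-.0044,1.5389,.0026,1.0673,-.0712],[.1536,.6309,.2246],[-.374,-3.1192,.0027]),
([.1448,.5515,.4726,1.6618,-.2878,.9994,1.8638],[.5302,-.3246,.1998],[.657,3.068,-.001]),
([-.1266,.2481,.0461,2.121,-.3978,.2373,2.0898],[.614,.0352,.2287],[-.312,2.567,.085]),
([-.2757,.3007,.205,2.1631,-.8008,.1937,2.46],[.6076,.0421,.1953],[-.302,2.576,.095])]
E
python3 - <<'E'
from kin import *
ax="zyzyzyz"
best=[]
for s in itertools.product((1,-1),repeat=7):
    # free world-base and tool yaw: Rw*prod*Rt with yaw unknown
    def rots(q):
        R=Rn.identity();L=[]
        for a,k,x in zip(ax,s,q): R=R*Rn.from_euler(a,k*x);L.append(R)
        return R
    def f(p): return np.concatenate([(Rn.from_euler('z',p[0])*rots(q)*Rn.from_euler('z',p[1])*Rn.from_rotvec(r).inv()).as_rotvec() for q,_,r in D])
    for g in((0,0),(0,3.1),(1.5,1.5),(3.1,0)):
        r=least_squares(f,g);best.append((r.cost,s,r.x.round(3)))
best.sort(key=lambda b:b[0])
for b in best[:6]:print(b)
E
```

```text
(np.float64(1.4949834004242827e-05), (-1, -1, -1, -1, -1, -1, -1), array([ 3.141, -1.571]))
(np.float64(1.4949834004242861e-05), (-1, 1, -1, 1, -1, 1, -1), array([-0.   ,  1.571]))
(np.float64(1.4949834004242873e-05), (-1, -1, -1, -1, -1, -1, -1), array([3.141, 4.712]))
(np.float64(1.4949834004242883e-05), (-1, -1, -1, -1, -1, -1, -1), array([-3.142, -1.571]))
(np.float64(1.4949834004242936e-05), (-1, 1, -1, 1, -1, 1, -1), array([6.283, 1.571]))
(np.float64(1.494983400424295e-05), (-1, 1, -1, 1, -1, 1, -1), array([-0.   ,  1.571]))
```

```bash
cat >> kin.py <<'E'
S=(-1,1,-1,1,-1,1,-1);AX="zyzyzyz"
LO=np.array([-2.7,-.37,-1.27,.24,-1.31,.19,-2.76]);HI=np.array([2.7,2.16,1.26,2.4,4.45,1.91,2.76])
def fr(q):
    R=Rn.identity();L=[R]
    for a,k,x in zip(AX,S,q): R=R*Rn.from_euler(a,k*x);L.append(R)
    return L
def basis(q):
    L=[r.as_matrix() for r in fr(q)]
    # const z; after j2 xyz(upper before j3:y) ; after j3 xyz; after j4; after j5; after j6 z,x
    return np.c_[L[0][:,2],L[2][:,[1]],L[3],L[5],L[6][:,[0,2]]]
A=np.vstack([basis(q) for q,_,_ in D]);b=np.concatenate([p for _,p,_ in D])
reg=np.diag([0,.02,.02,.02,0,.02,.02,0,.02,0.]);pr=np.array([.35,0,0,0,.4,0,0,.4,0,.2])
reg2=np.diag([.003,0,0,0,.003,0,0,.003,0,.003])
O_=np.linalg.lstsq(np.vstack([A,reg,reg2]),np.r_[b,np.zeros(10),reg2@pr],rcond=None)[0]
def fk(q): return basis(q)@O_, fr(q)[-1]*Rn.from_euler('z',np.pi/2)
def ik(p,R,q0,w=.0,free=False):
    def f(q):
        pp,RR=fk(q);e=(Rn.from_matrix(R).inv()*RR).as_rotvec()
        if free:e=e*[1,1,0]
        return np.r_[(pp-p)*5,e,w*(q-q0)]
    r=least_squares(f,np.clip(q0,LO+1e-3,HI-1e-3),bounds=(LO,HI));pp,RR=fk(r.x)
    return r.x,np.linalg.norm(pp-p),(Rn.from_matrix(R).inv()*RR).as_rotvec()
E
python3 - <<'E'
from kin import *
print(O_,"resid mm",((A@O_-b)*1e3).round(1))
o=get_obs();C=cover(0,np.radians(13.6));Rt=np.c_[-C[:,0],C[:,1],-C[:,2]];O=np.array([.648,.0515,.11])
rng=np.random.default_rng(0)
for fr_ in (False,True):
  sols=[]
  p=O+C@[0,0,.025]-Rt@[0,0,HZ]
  for i in range(40):
    q0=o["joints"] if i==0 else rng.uniform(np.maximum(LO,-1.5),np.minimum(HI,3))
    x,e,a=ik(p,Rt,q0,.0,fr_)
    if e<1e-3 and np.linalg.norm(a[:2])<.005:
        if not any(np.abs(x-y).max()<.15 for y in sols): sols.append(x)
  print(fr_);print(np.array(sols)[:14])
x=o["joints"]
for z in(.1,.085,.07,.055,.04,.025):
    x,e,a=ik(O+C@[0,0,z]-Rt@[0,0,HZ],Rt,x,.02);print(z,x,e*1e3,a)
E
```

```text
[ 0.3488 -0.0245  0.0004 -0.0199  0.504  -0.0001 -0.0005  0.4459  0.
  0.3412] resid mm [-0. -0. -0.  0. -0.  0.  0.  0.  0. -0.  0. -0.]
False
[[ 0.7057  0.7913 -1.0695  2.072   1.6518  0.5426  0.3303]
 [ 0.347   0.5661 -0.5655  2.0898  1.6152  0.1983  0.1888]
 [ 0.4704  0.6154 -0.7261  2.0832  1.61    0.29    0.2405]
 [ 0.8013  0.936  -1.2483  2.068   1.6957  0.7199  0.3829]
 [ 0.5822  0.6804 -0.8802  2.0776  1.6217  0.3918  0.2811]]
True
[[-0.3272  0.5112  0.2646  2.1293  4.45    0.19   -2.76  ]
 [ 0.5307  0.6474 -0.8078  2.0802  1.6146  0.3419 -0.7093]
 [ 0.7952  0.9239 -1.2353  2.0682  1.6919  0.7056  1.6933]
 [ 0.4221  0.5938 -0.6623  2.0857  1.6093  0.2521 -0.3251]
 [ 0.5382  0.6519 -0.8182  2.0798  1.6155  0.3489 -0.3376]
 [ 0.623   0.7112 -0.9397  2.0757  1.6294  0.4357 -0.0114]
 [ 0.4571  0.6091 -0.7084  2.0839  1.6095  0.2792 -1.3716]
 [ 0.7316  0.823  -1.1136  2.0708  1.6612  0.5829 -0.6038]
 [ 0.3416  0.5643 -0.5586  2.0901  1.616   0.1946  0.0496]
 [ 0.3495  0.5669 -0.5686  2.0896  1.6148  0.1999 -0.5133]
 [ 0.8057  0.9452 -1.2582  2.0678  1.6985  0.7307  1.3248]
 [ 0.3573  0.5695 -0.5787  2.0892  1.6137  0.2053  1.6025]
 [ 0.623   0.7112 -0.9398  2.0757  1.6294  0.4357  1.8309]
 [ 0.3463  0.5659 -0.5646  2.0898  1.6153  0.1978  1.0091]]
0.1 [-0.3549  0.3291  0.299   2.186  -1.1053  0.19    2.76  ] 0.3004585397219366 [-0.0011  0.0046  0.0003]
0.085 [-0.3386  0.3649  0.2802  2.1634 -1.1105  0.19    2.76  ] 1.1357694844681312 [-0.0024  0.0179  0.0017]
0.07 [-0.3238  0.4003  0.263   2.1404 -1.115   0.19    2.76  ] 1.8959951718787125 [-0.0039  0.0303  0.0029]
0.055 [-0.312   0.4353  0.2489  2.1172 -1.1195  0.19    2.76  ] 2.5883922012177543 [-0.0054  0.042   0.004 ]
0.04 [-0.3025  0.4699  0.2372  2.0937 -1.124   0.19    2.76  ] 3.2172595943144886 [-0.0066  0.053   0.0051]
0.025 [-0.2948  0.5042  0.2275  2.0699 -1.1285  0.19    2.76  ] 3.7866269213368042 [-0.0077  0.0634  0.0061]
```

```bash
cat > sim.py <<'E'
from kin import *
C=cover(0,np.radians(13.6));Rt=np.c_[-C[:,0],C[:,1],-C[:,2]];O=np.array([.648,.0515,.11])
def run(q,poses,w=.03,verbose=False):
    """poses: list of (head-in-cover pos, extra rotvec in final tool frame)"""
    worst=0
    for h,rv in poses:
        R=Rt@Rn.from_rotvec(rv).as_matrix();p=O+C@h-R@[0,0,HZ]
        q1,e,a=ik(p,R,q,w);worst=max(worst,np.abs(q1-q).max())
        q=q1
        if verbose:print(np.r_[h,rv].round(3),q.round(2),round(e*1e3,1),a.round(3))
    return q,e*1e3,np.linalg.norm(a),worst
def lin(a,b,n):return [(np.array(a[0])+(np.array(b[0])-a[0])*t,np.array(a[1])+(np.array(b[1])-a[1])*t) for t in np.linspace(0,1,n+1)[1:]]
E
cat > s1.py <<'E'
from sim import *
q=get_obs()["joints"]
st=([.01,0,.11],[0,0,0]);up=([.0,0,.17],[0,0,0]);fin=([0,0,.10],[0,0,0]);home=([0,0,.025],[0,0,0])
for T in(-.9,-.6,.6,.9):
  for P in (0,.4,-.4):
    t=([0,0,.17],[T,P,0])
    P_=lin(st,up,4)+lin(up,t,8)
    for name,mid in (("",[]),("down",[([0,0,.10],[T,P,0])])):
      if P: mid=mid+[(np.array([0,0,.17 if not mid else .10]),np.array([T,0,0]))]
      path=P_;cur=t
      for m in mid: path=path+lin(cur,m,6);cur=m
      path=path+lin(cur,fin,12)+lin(fin,home,6)
      r=run(q,path);print(T,P,name,r[0].round(2),round(r[1],2),round(r[2],3),round(r[3],2))
E
timeout 300 python3 s1.py
```

```text
-0.9 0  [-0.29  0.5   0.23  2.07 -1.13  0.19  2.76] 3.79 0.064 0.44
-0.9 0 down [-0.29  0.5   0.23  2.07 -1.13  0.19  2.76] 3.79 0.064 0.43
-0.9 0.4  [-0.29  0.5   0.23  2.07 -1.13  0.19  2.76] 3.79 0.064 0.44
-0.9 0.4 down [-0.29  0.5   0.23  2.07 -1.13  0.19  2.76] 3.79 0.064 0.41
-0.9 -0.4  [ 0.37  0.57 -0.59  2.09  1.6   0.21  0.21] 0.07 0.001 0.9
-0.9 -0.4 down [ 0.37  0.57 -0.59  2.09  1.6   0.21  0.21] 0.07 0.001 0.9
-0.6 0  [-0.29  0.5   0.23  2.07 -1.13  0.19  2.76] 3.79 0.064 0.31
-0.6 0 down [-0.29  0.5   0.23  2.07 -1.13  0.19  2.76] 3.79 0.064 0.31
-0.6 0.4  [-0.29  0.5   0.23  2.07 -1.13  0.19  2.76] 3.79 0.064 0.3
-0.6 0.4 down [-0.29  0.5   0.23  2.07 -1.13  0.19  2.76] 3.79 0.064 0.27
-0.6 -0.4  [-0.29  0.5   0.23  2.07 -1.13  0.19  2.76] 3.79 0.064 0.71
-0.6 -0.4 down [-0.29  0.5   0.23  2.07 -1.13  0.19  2.76] 3.79 0.064 0.71
0.6 0  [ 0.37  0.57 -0.59  2.09  1.6   0.21  0.21] 0.07 0.001 0.32
0.6 0 down [ 0.37  0.57 -0.59  2.09  1.6   0.21  0.21] 0.07 0.001 0.32
0.6 0.4  [ 0.37  0.57 -0.59  2.09  1.6   0.21  0.21] 0.07 0.001 0.34
0.6 0.4 down [ 0.37  0.57 -0.59  2.09  1.6   0.21  0.21] 0.07 0.001 0.38
0.6 -0.4  [ 0.37  0.57 -0.59  2.09  1.6   0.21  0.21] 0.07 0.001 3.14
0.6 -0.4 down [-0.29  0.5   0.23  2.07 -1.13  0.19  2.76] 3.79 0.064 0.48
0.9 0  [ 0.37  0.57 -0.59  2.09  1.6   0.21  0.21] 0.07 0.001 0.43
0.9 0 down [ 0.37  0.57 -0.59  2.09  1.6   0.21  0.21] 0.07 0.001 0.43
0.9 0.4  [ 0.37  0.57 -0.59  2.09  1.6   0.21  0.21] 0.07 0.001 0.43
0.9 0.4 down [ 0.37  0.57 -0.59  2.09  1.6   0.21  0.21] 0.07 0.001 0.55
0.9 -0.4  [ 0.37  0.57 -0.59  2.09  1.6   0.21  0.21] 0.07 0.001 3.24
0.9 -0.4 down [ 0.37  0.57 -0.59  2.09  1.6   0.21  0.21] 0.07 0.001 3.24
```

>>> servo_tool([
  [0.0,[0.003,0,-0.02],[0,0,0]],
  [0.0,[0.003,0,-0.02],[0,0,0]],
  [0.0,[0.003,0,-0.02],[0,0,0]],
  [0.0,[0,0,0],[0,0.1,0]],
  [0.0,[0,0,0],[0,0.1,0]],
  [0.0,[0,0,0],[0,0.1,0]],
  [0.0,[0,0,0],[0,0.1,0]],
  [0.0,[0,0,0],[0.1,0,0]],
  [0.0,[0,0,0],[0.1,0,0]],
  [0.0,[0,0,0],[0.1,0,0]],
  [0.0,[0,0,0],[0.1,0,0]],
  [0.0,[0,0,0],[0.1,0,0]],
  [0.0,[0,0,0],[0.1,0,0]],
  [0.0,[0,0,0],[0.1,0,0]],
  [0.0,[0,0,0],[0,0,0]],
  [0.0,[0,0,0],[0,0,0]],
])

```text
time: 12.68
tcp_pos: [0.5708, 0.0328, 0.2428]
ee_rot: [-0.25, 2.74, -0.966]
force: [0.0, -0.3, -0.7]
grip_width: 0.0135
grip_force: 30.0
```

```bash
cat > s2.py <<'E'
from sim import *
from st import stat
o,_,R=stat();q=o["joints"];print(q,o["grip_force"])
p,RR=fk(q);print("fk err mm",(p-o["tcp_pos"])*1e3)
h=C.T@(o["tcp_pos"]+R@[0,0,HZ]-O);rv=Rn.from_matrix(Rt.T@R).as_rotvec();print("rv",rv)
a=(h,rv);m=([0,0,.13],[rv[0],0,0]);f=([0,0,.10],[0,0,0])
run(q,lin(a,m,4)+lin(m,f,8)+lin(f,([0,0,.025],[0,0,0]),3),verbose=True)
E
python3 s2.py
```

```text
t 12.68 head mm (cover) [  8.0171  10.5545 166.362 ] rotcorr(tool) [-0.6861 -0.3872  0.1413] F(cover) [-0.4329 -0.3014 -0.5956] gw 0.013513858304378436
[-1.2233  0.6002  0.9327  1.9388  0.3298  0.8194  1.1356] 29.999794056639075
fk err mm [0.1575 0.0888 0.0987]
rv [ 0.6861  0.3872 -0.1413]
[ 0.006  0.008  0.157  0.686  0.29  -0.106] [-1.27  0.61  0.98  2.    0.35  0.69  1.04] 0.0 [-0.  0. -0.]
[ 0.004  0.005  0.148  0.686  0.194 -0.071] [-1.33  0.65  1.04  2.07  0.37  0.56  0.95] 0.0 [-0.  0. -0.]
[ 0.002  0.003  0.139  0.686  0.097 -0.035] [-1.38  0.71  1.11  2.13  0.37  0.42  0.86] 0.0 [-0.  0. -0.]
[0.    0.    0.13  0.686 0.    0.   ] [-1.42  0.79  1.17  2.19  0.34  0.28  0.77] 0.0 [-0.  0. -0.]
[0.    0.    0.126 0.6   0.    0.   ] [-1.38  0.71  1.14  2.21  0.36  0.22  0.81] 0.0 [ 0. -0.  0.]
[0.    0.    0.122 0.515 0.    0.   ] [-1.3   0.6   1.07  2.22  0.5   0.19  0.75] 0.2 [ 0.001  0.003 -0.   ]
[0.    0.    0.119 0.429 0.    0.   ] [-1.15  0.48  0.91  2.23  0.79  0.19  0.55] 0.4 [ 0.001  0.006 -0.   ]
[0.    0.    0.115 0.343 0.    0.   ] [-0.94  0.38  0.7   2.23  0.99  0.19  0.42] 0.3 [ 0.001  0.004 -0.   ]
[0.    0.    0.111 0.257 0.    0.   ] [-0.64  0.32  0.39  2.22  1.1   0.19  0.4 ] 0.2 [ 0.002  0.002 -0.   ]
[0.    0.    0.108 0.172 0.    0.   ] [-0.24  0.3   0.01  2.2   1.13  0.19  0.45] 0.2 [0.003 0.002 0.   ]
[0.    0.    0.104 0.086 0.    0.   ] [ 0.15  0.33 -0.37  2.18  1.09  0.19  0.58] 0.1 [0.003 0.001 0.   ]
[0.  0.  0.1 0.  0.  0. ] [ 0.44  0.39 -0.64  2.15  0.99  0.19  0.78] 0.2 [ 0.002 -0.001  0.   ]
[0.    0.    0.075 0.    0.    0.   ] [ 0.41  0.45 -0.62  2.13  1.19  0.19  0.6 ] 0.2 [-0.001  0.003 -0.   ]
[0.   0.   0.05 0.   0.   0.  ] [ 0.38  0.51 -0.59  2.11  1.4   0.19  0.4 ] 0.2 [-0.001  0.003 -0.   ]
[0.    0.    0.025 0.    0.    0.   ] [ 0.38  0.58 -0.6   2.09  1.59  0.22  0.23] 0.2 [-0.001  0.002 -0.   ]
```

```bash
cat > s3.py <<'E'
from sim import *
import time
o=get_obs();q0=o["joints"];R=Rn.from_rotvec(o["ee_rot"]).as_matrix()
h=C.T@(o["tcp_pos"]+R@[0,0,HZ]-O);rv=Rn.from_matrix(Rt.T@R).as_rotvec()
rng=np.random.default_rng(1);t0=time.time();res=[]
def go(path):
    q=q0;tot=0;mn=9;err=0
    for hh,r in path:
        RR=Rt@Rn.from_rotvec(r).as_matrix();q1,e,a=ik(O+C@hh-RR@[0,0,HZ],RR,q,.03)
        tot+=np.abs(q1-q).max();err=max(err,e,np.linalg.norm(a)*.1);mn=min(mn,(q1-LO)[[2,4,5]].min(),(HI-q1).min());q=q1
    return q,err,mn,tot
while time.time()-t0<420:
    n=rng.integers(1,4);W=[(np.array([rng.uniform(-.05,.1),rng.uniform(-.25,.15),rng.uniform(.15,.25)]),np.array([rng.uniform(-.9,.9),rng.uniform(0,.8),rng.uniform(-.5,.5)])) for _ in range(n)]
    cur=(h,rv);path=[]
    for m in W+[(np.array([0,0,.13]),np.zeros(3)),(np.array([0,0,.025]),np.zeros(3))]:
        path+=lin(cur,m,5);cur=m
    q,err,mn,tot=go(path)
    res.append((err*1e3-100*min(mn,.08)+.3*tot,err*1e3,mn,tot,q,W))
res.sort(key=lambda r:r[0])
print(len(res))
for r in res[:4]:print(np.array(r[:4]).round(3),r[4].round(2),[np.concatenate(w).round(3).tolist() for w in r[5]])
E
OMP_NUM_THREADS=2 timeout 560 python3 s3.py
```

```text
810
[2.13  0.998 0.    3.774] [ 0.37  0.57 -0.6   2.09  1.59  0.22  0.22] [[-0.039, -0.113, 0.216, 0.786, 0.068, -0.048]]
[2.372 0.942 0.    4.766] [ 0.37  0.57 -0.6   2.09  1.59  0.22  0.22] [[-0.004, 0.145, 0.239, -0.149, 0.003, 0.03], [-0.048, -0.052, 0.215, 0.636, 0.006, -0.15]]
[2.428 1.123 0.    4.349] [ 0.37  0.57 -0.6   2.09  1.59  0.22  0.22] [[0.036, -0.24, 0.167, 0.791, 0.034, -0.217]]
[2.475 1.294 0.    3.937] [ 0.37  0.57 -0.6   2.09  1.59  0.22  0.22] [[-0.043, -0.056, 0.204, 0.814, 0.146, -0.451]]
```

```bash
cat > to.py <<'E'
from sim import *
import sys
def to(h,rv,oo=None):
    o=oo or get_obs();R=Rn.from_rotvec(o["ee_rot"]).as_matrix();RR=Rt@Rn.from_rotvec(rv).as_matrix()
    p=O+C@np.array(h)-RR@[0,0,HZ];d=p-o["tcp_pos"]
    print("t",round(o["time"],2),"q",o["joints"].round(3),"F(cover)",(C.T@o["force"]).round(1),"gw",round(o["grip_width"],4))
    print("head now",(C.T@(o["tcp_pos"]+R@[0,0,HZ]-O)).round(4),"shift first",(R.T@d).round(4),"shift after rot",(RR.T@d).round(4),"rot",Rn.from_matrix(R.T@RR).as_rotvec().round(4))
if __name__=="__main__":
    v=[float(x) for x in sys.argv[1:]];to(v[:3],v[3:])
E
python3 to.py -.039 -.113 .216 .786 .068 -.048
```

```text
t 12.68 q [-1.223  0.6    0.933  1.939  0.33   0.819  1.136] F(cover) [-0.4 -0.3 -0.6] gw 0.0135
head now [0.008  0.0106 0.1664] shift first [ 0.0589 -0.1141  0.0577] shift after rot [ 0.0488 -0.1201  0.0551] rot [ 0.0934 -0.251   0.207 ]
```

>>> servo_tool([
  [0.0,[0.0095,-0.019,0.0095],[0.0156,-0.0418,0.0345]],
  [0.0,[0.0095,-0.0195,0.0095],[0.0156,-0.0418,0.0345]],
  [0.0,[0.009,-0.0195,0.0095],[0.0156,-0.0418,0.0345]],
  [0.0,[0.009,-0.0195,0.0095],[0.0156,-0.0418,0.0345]],
  [0.0,[0.008,-0.02,0.0095],[0.0156,-0.0418,0.0345]],
  [0.0,[0.008,-0.02,0.0095],[0.0156,-0.0418,0.0345]],
  [0.0,[0,0,0],[0,0,0]],
])

```text
time: 13.27
tcp_pos: [0.5385, -0.1047, 0.2626]
ee_rot: [-0.054, 2.45, -0.939]
force: [-1.4, -0.2, -0.9]
grip_width: 0.0136
grip_force: 30.0
```

```bash
python3 to.py 0 0 .13 0 0 0
```

```text
t 13.27 q [-1.362  0.568  1.257  2.304  0.841  0.361  0.59 ] F(cover) [-1.7  0.1 -0.1] gw 0.0136
head now [-0.0395 -0.1144  0.2169] shift first [-0.0494  0.1509 -0.0275] shift after rot [-0.0405  0.1261  0.0918] rot [-0.7872 -0.0882  0.04  ]
```

>>> servo_tool([
  [0.0,[-0.0025,0.0075,-0.0014],[-0.039,-0.0044,0.002]],
  [0.0,[-0.0025,0.0075,-0.0011],[-0.039,-0.0044,0.002]],
  [0.0,[-0.0025,0.0075,-0.0008],[-0.039,-0.0044,0.002]],
  [0.0,[-0.0025,0.0075,-0.0005],[-0.039,-0.0044,0.002]],
  [0.0,[-0.0025,0.0075,-0.0002],[-0.039,-0.0044,0.002]],
  [0.0,[-0.0024,0.0075,0.0001],[-0.039,-0.0044,0.002]],
  [0.0,[-0.0024,0.0075,0.0004],[-0.039,-0.0044,0.002]],
  [0.0,[-0.0024,0.0075,0.0007],[-0.039,-0.0044,0.002]],
  [0.0,[-0.0024,0.0074,0.001],[-0.039,-0.0044,0.002]],
  [0.0,[-0.0023,0.0074,0.0013],[-0.039,-0.0044,0.002]],
])

```text
time: 14.1
tcp_pos: [0.5677, -0.0289, 0.2373]
ee_rot: [-0.192, 2.548, -0.429]
force: [0.1, 0.1, -1.0]
grip_width: 0.0139
grip_force: 30.0
```

```bash
python3 to.py 0 0 .13 0 0 0
```

```text
t 14.1 q [-1.097  0.261  0.957  2.274  0.715  0.257  0.854] F(cover) [-0.4  0.1 -0.9] gw 0.0139
head now [-0.0142 -0.053   0.1746] shift first [-0.0178  0.0718  0.0192] shift after rot [-0.0147  0.0593  0.0459] rot [-0.391  -0.0406  0.0259]
```

>>> servo_tool([
  [0.0,[-0.0016,0.0072,0.0022],[-0.025,-0.0025,0.0015]],
  [0.0,[-0.0016,0.007,0.0024],[-0.025,-0.0025,0.0015]],
  [0.0,[-0.0016,0.007,0.0026],[-0.025,-0.0025,0.0015]],
  [0.0,[-0.0016,0.007,0.0028],[-0.025,-0.0025,0.0015]],
  [0.0,[-0.0016,0.007,0.003],[-0.025,-0.0025,0.0015]],
  [0.0,[-0.0016,0.006,0.003],[-0.025,-0.0025,0.0015]],
  [0.0,[-0.0016,0.006,0.003],[-0.025,-0.0025,0.0015]],
  [0.0,[-0.0016,0.006,0.003],[-0.025,-0.0025,0.0015]],
  [0.0,[0,0,0],[0,0,0]],
])

```text
time: 14.85
tcp_pos: [0.5858, 0.0191, 0.2117]
ee_rot: [-0.249, 2.569, -0.169]
force: [0.7, -0.8, -0.7]
grip_width: 0.0136
grip_force: 30.0
```

```bash
python3 to.py 0 0 .13 0 0 0
```

```text
t 14.85 q [-0.451  0.231  0.265  2.223  0.665  0.195  0.933] F(cover) [ 0.  -1.  -0.8] gw 0.0136
head now [-0.0036 -0.0137  0.1385] shift first [-0.0042  0.0182  0.0053] shift after rot [-0.0039  0.0169  0.0088] rot [-0.1942 -0.0201  0.0118]
```

Tracking well. j5 stays positive.

>>> servo_tool([
  [0.0,[-0.0005,0.0023,0.0008],[-0.0195,-0.002,0.0012]],
  [0.0,[-0.0005,0.0023,0.0008],[-0.0195,-0.002,0.0012]],
  [0.0,[-0.0005,0.0023,0.0008],[-0.0195,-0.002,0.0012]],
  [0.0,[-0.0005,0.0023,0.0008],[-0.0195,-0.002,0.0012]],
  [0.0,[-0.0005,0.0021,0.001],[-0.0195,-0.002,0.0012]],
  [0.0,[-0.0005,0.0021,0.001],[-0.0195,-0.002,0.0012]],
  [0.0,[-0.0005,0.002,0.001],[-0.0195,-0.002,0.0012]],
  [0.0,[-0.0005,0.002,0.001],[-0.0195,-0.002,0.0012]],
  [0.0,[0,0,0],[-0.0195,-0.002,0.0012]],
  [0.0,[0,0,0],[-0.0195,-0.002,0.0012]],
  [0.0,[0,0,0],[0,0,0]],
])

```text
time: 15.77
tcp_pos: [0.589, 0.0359, 0.2039]
ee_rot: [-0.308, 2.571, 0.083]
force: [-0.8, 0.1, -0.1]
grip_width: 0.0138
grip_force: 30.0
```

```bash
python3 to.py 0 0 .10 0 0 0
```

```text
t 15.77 q [ 0.443  0.313 -0.617  2.166  0.6    0.195  1.15 ] F(cover) [-0.7  0.2  0.3] gw 0.0138
head now [-0.0019 -0.0012  0.1285] shift first [-0.0021  0.0013  0.0285] shift after rot [-0.002   0.0012  0.0285] rot [-0.0028 -0.0042  0.0016]
```

>>> servo_tool([
  [0.0,[-0.0004,-0.002,0.007],[-0.0005,-0.0007,0.0003]],
  [0.0,[-0.0004,-0.002,0.007],[-0.0005,-0.0007,0.0003]],
  [0.0,[-0.0004,-0.002,0.007],[-0.0005,-0.0007,0.0003]],
  [0.0,[-0.0004,-0.002,0.007],[-0.0005,-0.0007,0.0003]],
  [0.0,[-0.0004,-0.002,0.007],[-0.0005,-0.0007,0.0003]],
  [0.0,[0,-0.002,0.007],[0,0,0]],
  [0.0,[0,-0.002,0.007],[0,0,0]],
  [0.0,[0,-0.002,0.002],[0,0,0]],
  [0.0,[0,0,0],[0,0,0]],
  [0.0,[0,0,0],[0,0,0]],
])

```text
time: 16.6
tcp_pos: [0.6199, 0.03, 0.1612]
ee_rot: [-0.311, 2.568, 0.089]
force: [0.4, -0.2, -0.5]
grip_width: 0.0137
grip_force: 30.0
```

```bash
python3 to.py 0 -.018 .055 0 0 0
python3 - <<'E'
from sim import *
o=get_obs();w=capture("wrist");R=Rn.from_rotvec(o["ee_rot"]).as_matrix()
pr=lambda X:proj(w,O+C@X)
print("slot ends",pr([0,-.025,0]),pr([0,.025,0]),"edges",pr([-.0065,0,0]),pr([.0065,0,0]),"tip",proj(w,o["tcp_pos"]+R@[0,0,HZ+.059]))
u=cv2.resize(w["image"][160:330,220:460],(800,567),interpolation=cv2.INTER_CUBIC);cv2.imwrite("pics/w6.png",u[:,:,::-1])
g=cv2.cvtColor(w["image"],cv2.COLOR_RGB2GRAY)
c=pr([0,.008,0]).astype(int)
print(c);print(g[c[1]-20:c[1]+20,c[0]+10].tolist())
E
```

```text
t 16.6 q [ 0.481  0.465 -0.665  2.122  1.157  0.196  0.664] F(cover) [ 0.1 -0.3 -0.6] gw 0.0137
head now [-0.0002 -0.0143  0.0771] shift first [-0.0003 -0.0038  0.0221] shift after rot [-0.0003 -0.0037  0.0221] rot [ 0.0019 -0.0012  0.0034]
slot ends [297.6742 251.3364] [376.614  251.5935] edges [337.3906 241.716 ] [336.913  261.0519] tip [314.9251 261.3166]
[349 251]
[177, 177, 178, 160, 150, 184, 160, 82, 23, 24, 24, 22, 25, 33, 34, 20, 26, 23, 26, 23, 23, 23, 19, 40, 79, 94, 136, 181, 178, 177, 177, 178, 177, 178, 177, 175, 179, 179, 178, 176]
```

View pics/w6.png

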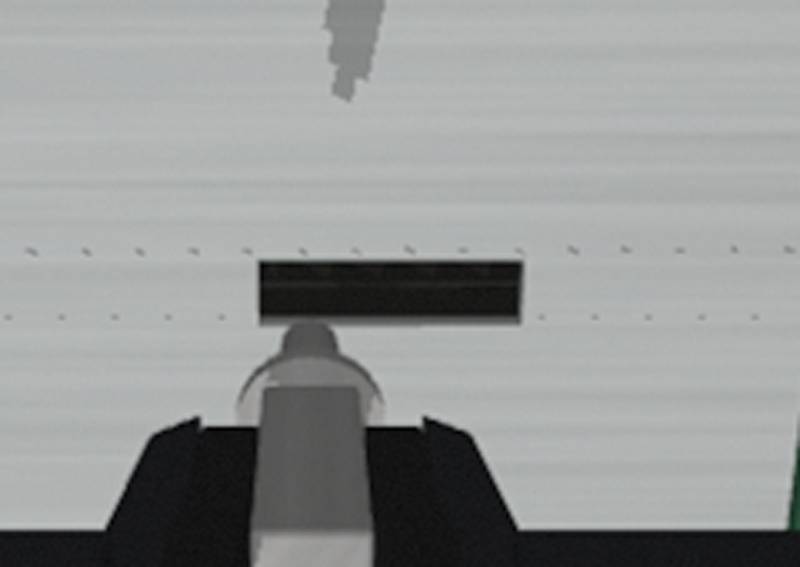

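The slot spans columns 298–377 and rows 238–257, and the tip is at about (313,257). That puts the slot 2.4 mm further down-slope than I estimated. I'll correct for it and insert near the −y end.

```bash
sed -i 's/O=np.array(\[.648,.0515,.11\])$/O=np.array([.648,.0515,.11])+C@[-.0024,0,0]/' sim.py; python3 to.py 0 -.0165 .065 0 0 0
```

```text
t 16.65 q [ 0.482  0.465 -0.666  2.122  1.157  0.196  0.664] F(cover) [-0.8 -0.  -0.6] gw 0.0137
head now [ 0.0022 -0.0141  0.0772] shift first [ 0.0022 -0.0025  0.0122] shift after rot [ 0.0022 -0.0025  0.0122] rot [ 0.0023 -0.001   0.0034]
```

>>> servo_tool([
  [0.0,[0.0011,-0.0011,0.004],[0.001,-0.0006,0]],
  [0.0,[0.001,-0.0011,0.004],[0.001,-0.0006,0]],
  [0.0,[0,0,0.004],[0,0,0]],
  [0.0,[0,0,0],[0,0,0]],
  [0.0,[0,0,0],[0,0,0]],
])

```text
time: 17.07
tcp_pos: [0.6247, 0.0293, 0.15]
ee_rot: [-0.311, 2.567, 0.088]
force: [-0.1, 0.0, -0.2]
grip_width: 0.0134
grip_force: 30.0
```

```bash
python3 to.py 0 -.0165 .055 0 0 0
```

```text
t 17.07 q [ 0.473  0.494 -0.657  2.118  1.293  0.196  0.539] F(cover) [-0.2  0.1 -0.2] gw 0.0134
head now [-0.     -0.0161  0.0651] shift first [-0.     -0.0004  0.0101] shift after rot [-0.     -0.0004  0.0101] rot [0.0009 0.0002 0.0032]
```

>>> servo_tool([
  [0.0,[0,0,0.002],[0.0005,0,0]],
  [0.0,[0,0,0.002],[0,0,0]],
  [0.0,[0,0,0.002],[0,0,0]],
  [0.0,[0,0,0.002],[0,0,0]],
  [0.0,[0,0,0.002],[0,0,0]],
  [0.0,[0,0,0],[0,0,0]],
  [0.0,[0,0,0],[0,0,0]],
])

```text
time: 17.65
tcp_pos: [0.6298, 0.0307, 0.141]
ee_rot: [-0.31, 2.567, 0.088]
force: [-1.1, -0.1, -1.3]
grip_width: 0.0139
grip_force: 30.0
```

```bash
python3 to.py 0 -.0165 .051 0 0 0
```

```text
t 17.65 q [ 0.455  0.517 -0.642  2.11   1.376  0.196  0.459] F(cover) [-1.6  0.2 -0.5] gw 0.0139
head now [-0.0003 -0.016   0.0547] shift first [-0.0003 -0.0005  0.0037] shift after rot [-0.0003 -0.0005  0.0037] rot [ 0.0009 -0.0002  0.0029]
```

In the slot with no contact force. Continuing to the bar in 0.5 mm steps.

>>> servo_tool([
  [0.0,[0,0,0.001],[0,0,0]],
  [0.0,[0,0,0.001],[0,0,0]],
  [0.0,[0,0,0.0007],[0,0,0]],
  [0.0,[0,0,0.0005],[0,0,0]],
  [0.0,[0,0,0],[0,0,0]],
])

```text
time: 18.07
tcp_pos: [0.6315, 0.031, 0.1388]
ee_rot: [-0.31, 2.566, 0.087]
force: [-5.7, -1.7, 6.8]
grip_width: 0.0139
grip_force: 30.0
```

>>> servo_tool([
  [0.0,[0,0,0.0005],[0,0,0]],
  [0.0,[0,0,0.0005],[0,0,0]],
  [0.0,[0,0,0],[0,0,0]],
])

```text
time: 18.32
tcp_pos: [0.6319, 0.0311, 0.1386]
ee_rot: [-0.311, 2.566, 0.086]
force: [-12.4, -2.5, 15.4]
grip_width: 0.0139
grip_force: 30.0
```

```bash
python3 to.py 0 -.0165 .051 0 0 0
```

```text
t 18.32 q [ 0.448  0.523 -0.636  2.108  1.409  0.197  0.428] F(cover) [-2.6  0.5 19.8] gw 0.0139
head now [ 0.0002 -0.0161  0.0516] shift first [ 0.0002 -0.0004  0.0006] shift after rot [ 0.0002 -0.0004  0.0006] rot [-0.0002  0.0011  0.0037]
```

>>> servo_tool([
  [0.0,[0,0,-0.0005],[0,0,0]],
  [0.0,[0,0.001,0],[0,0,0]],
  [0.0,[0,0.001,0],[0,0,0]],
  [0.0,[0,0.001,0],[0,0,0]],
  [0.0,[0,0.001,0],[0,0,0]],
])

```text
time: 18.73
tcp_pos: [0.6313, 0.0321, 0.1387]
ee_rot: [-0.307, 2.567, 0.081]
force: [-7.0, -7.3, 11.6]
grip_width: 0.0139
grip_force: 30.0
```

>>> servo_tool([
  [0.0,[0,0.001,0],[0,0,0]],
  [0.0,[0,0.001,0],[0,0,0]],
  [0.0,[0,0.001,0],[0,0,0]],
  [0.0,[0,0.001,0],[0,0,0]],
])

```text
time: 19.07
tcp_pos: [0.6309, 0.0343, 0.1388]
ee_rot: [-0.304, 2.567, 0.078]
force: [-6.1, -8.1, 10.6]
grip_width: 0.0136
grip_force: 30.0
```

```bash
python3 to.py 0 -.0165 .051 0 0 0
```

```text
t 19.07 q [ 0.431  0.519 -0.63   2.111  1.433  0.206  0.388] F(cover) [-1.  -6.5 13.1] gw 0.0136
head now [ 0.0001 -0.0126  0.0519] shift first [ 0.0001 -0.0038  0.0009] shift after rot [ 0.0001 -0.0038  0.0009] rot [-0.0076  0.0001  0.0006]
```

>>> servo_tool([
  [0.0,[0,0.001,-0.0002],[0,0,0]],
  [0.0,[0,0.001,0],[0,0,0]],
  [0.0,[0,0.001,0],[0,0,0]],
  [0.0,[0,0.001,0],[0,0,0]],
])

```text
time: 19.4
tcp_pos: [0.6297, 0.0393, 0.1388]
ee_rot: [-0.305, 2.567, 0.08]
force: [-3.4, -4.2, 5.6]
grip_width: 0.0138
grip_force: 30.0
```

>>> servo_tool([
  [0.0,[0,0.001,0],[0,0,0]],
  [0.0,[0,0.001,0],[0,0,0]],
  [0.0,[0,0.001,0],[0,0,0]],
  [0.0,[0,0.001,0],[0,0,0]],
])

```text
time: 19.73
tcp_pos: [0.6277, 0.0472, 0.138]
ee_rot: [-0.311, 2.567, 0.089]
force: [0.2, -0.4, -0.4]
grip_width: 0.014
grip_force: 30.0
```

```bash
python3 to.py 0 0 .051 0 0 0
```

```text
t 19.73 q [ 0.412  0.518 -0.633  2.117  1.457  0.208  0.348] F(cover) [-0.1 -0.5 -0.4] gw 0.014
head now [-0.0003  0.0006  0.0513] shift first [-0.0003 -0.0006  0.0003] shift after rot [-0.0003 -0.0006  0.0003] rot [ 0.0016 -0.0001  0.0032]
```

Contact was lost near y ≈ 0. Probing downward there.

>>> servo_tool([
  [0.0,[0,0,0.0005],[0,0,0]],
  [0.0,[0,0,0.0005],[0,0,0]],
  [0.0,[0,0,0.0005],[0,0,0]],
  [0.0,[0,0,0],[0,0,0]],
])

```text
time: 20.07
tcp_pos: [0.6286, 0.0468, 0.1367]
ee_rot: [-0.31, 2.567, 0.088]
force: [0.6, -0.9, -0.6]
grip_width: 0.0138
grip_force: 30.0
```

```bash
python3 to.py 0 0 .051 0 0 0
```

```text
t 20.07 q [ 0.41   0.521 -0.63   2.116  1.467  0.209  0.338] F(cover) [-0.  -1.  -0.8] gw 0.0138
head now [-0.0003 -0.      0.0497] shift first [-0.0003  0.     -0.0013] shift after rot [-0.0003  0.     -0.0013] rot [ 0.0009 -0.0002  0.0028]
```

The tip is below the bar face with no force, so it's in the hole. Pushing in gently.

>>> servo_tool([
  [0.0,[0,0,0.001],[0,0,0]],
  [0.0,[0,0,0.001],[0,0,0]],
  [0.0,[0,0,0.001],[0,0,0]],
  [0.0,[0,0,0.001],[0,0,0]],
  [0.0,[0,0,0],[0,0,0]],
])

```text
time: 20.48
tcp_pos: [0.6311, 0.0463, 0.1334]
ee_rot: [-0.309, 2.567, 0.086]
force: [2.5, -3.1, -1.3]
grip_width: 0.0137
grip_force: 30.0
```

```bash
python3 to.py 0 0 .025 0 0 0
```

```text
t 20.48 q [ 0.404  0.53  -0.625  2.112  1.497  0.21   0.311] F(cover) [ 0.8 -3.6 -2.1] gw 0.0137
head now [-0.0002 -0.0011  0.0457] shift first [-0.0002  0.0011  0.0207] shift after rot [-0.0002  0.0011  0.0207] rot [-0.0009 -0.      0.0023]
```

>>> servo_tool([
  [0.0,[0,-0.001,0],[0,0,0]],
  [0.0,[0,-0.001,0.001],[0,0,0]],
  [0.0,[0,0,0.001],[0,0,0]],
  [0.0,[0,0,0.001],[0,0,0]],
  [0.0,[0,0,0.001],[0,0,0]],
  [0.0,[0,0,0],[0,0,0]],
])

```text
time: 20.98
tcp_pos: [0.6332, 0.0461, 0.1299]
ee_rot: [-0.311, 2.567, 0.088]
force: [0.7, 0.5, -0.4]
grip_width: 0.0136
grip_force: 30.0
```

```bash
python3 to.py 0 -.001 .025 0 0 0
```

```text
t 20.98 q [ 0.406  0.54  -0.625  2.108  1.52   0.211  0.294] F(cover) [ 0.5  0.3 -0.8] gw 0.0136
head now [-0.0003 -0.0018  0.0417] shift first [-0.0003  0.0007  0.0167] shift after rot [-0.0003  0.0008  0.0167] rot [ 0.0012 -0.0001  0.0031]
```

>>> servo_tool([
  [0.0,[0,0,0.0015],[0.0005,0,0]],
  [0.0,[0,0,0.0015],[0,0,0]],
  [0.0,[0,0,0.0015],[0,0,0]],
  [0.0,[0,0,0.0015],[0,0,0]],
  [0.0,[0,0,0.0015],[0,0,0]],
  [0.0,[0,0,0.0015],[0,0,0]],
  [0.0,[0,0,0],[0,0,0]],
])

```text
time: 21.57
tcp_pos: [0.6379, 0.047, 0.1222]
ee_rot: [-0.31, 2.567, 0.087]
force: [0.9, -0.3, -0.5]
grip_width: 0.0134
grip_force: 30.0
```

```bash
python3 to.py 0 -.001 .025 0 0 0
```

```text
t 21.57 q [ 0.4    0.563 -0.623  2.099  1.581  0.219  0.239] F(cover) [ 0.5 -0.5 -0.9] gw 0.0134
head now [-0.0004 -0.002   0.0326] shift first [-0.0004  0.001   0.0076] shift after rot [-0.0004  0.001   0.0076] rot [ 0.0005 -0.0003  0.0029]
```

>>> servo_tool([
  [0.0,[0,0,0.0015],[0,0,0]],
  [0.0,[0,0,0.0015],[0,0,0]],
  [0.0,[0,0,0.0015],[0,0,0]],
  [0.0,[0,0,0.0015],[0,0,0]],
  [0.0,[0,0,0.0007],[0,0,0]],
  [0.0,[0,0,0],[0,0,0]],
])

```text
time: 22.07
tcp_pos: [0.6411, 0.0478, 0.1171]
ee_rot: [-0.31, 2.567, 0.086]
force: [-5.1, -1.0, 7.0]
grip_width: 0.0135
grip_force: 30.0
```

>>> servo_tool([
  [0.0,[0,0,0.0005],[0,0,0]],
  [0.0,[0,0,0.0005],[0,0,0]],
  [0.0,[0,0,0],[0,0,0]],
])

```text
time: 22.32
tcp_pos: [0.6413, 0.0477, 0.117]
ee_rot: [-0.31, 2.566, 0.085]
force: [-15.4, -4.1, 20.0]
grip_width: 0.0137
grip_force: 30.0
```

```bash
python3 to.py 0 -.001 .025 0 0 0
```

```text
t 22.32 q [ 0.4    0.58  -0.627  2.093  1.627  0.229  0.2  ] F(cover) [-2.9 -0.4 25.4] gw 0.0137
head now [-0.0002 -0.0021  0.0263] shift first [-0.0001  0.0011  0.0013] shift after rot [-0.0001  0.0011  0.0013] rot [-0.0009  0.0008  0.0037]
```

Collar seated (25 N stop at the expected depth). Releasing and retreating along the axis.

>>> servo_tool([
  [0.0,[0,0,-0.0008],[0,0,0]],
  [0.03,[0,0,0],[0,0,0]],
  [0.03,[0,0,0],[0,0,0]],
  [0.03,[0,0,0],[0,0,0]],
  [0.03,[0,0,0],[0,0,0]],
  [0.03,[0,0,0],[0,0,0]],
  [0.03,[0,0,-0.004],[0,0,0]],
  [0.03,[0,0,-0.008],[0,0,0]],
  [0.03,[0,0,-0.012],[0,0,0]],
  [0.03,[0,0,-0.012],[0,0,0]],
  [0.03,[0,0,-0.012],[0,0,0]],
  [0.03,[0,0,-0.012],[0,0,0]],
  [0.03,[0,0,-0.012],[0,0,0]],
  [0.03,[0,0,-0.012],[0,0,0]],
  [0.03,[0,0,0],[0,0,0]],
  [0.03,[0,0,0],[0,0,0]],
])

```text
time: 23.65
tcp_pos: [0.5983, 0.0369, 0.1883]
ee_rot: [-0.309, 2.566, 0.086]
force: [0.0, 0.1, -0.5]
grip_width: 0.03
grip_force: 0.0
```

Run:
```python
from sim import *
o=get_obs();print(o["time"],o["tcp_pos"],o["grip_width"],o["force"],o["joints"])
P=[];D_=[]
for c in("wrist","top","scene"):
    d=capture(c);L=look_for(c,"pin_head")[:2]
    Xh=O+C@[0,-.002,.0255];Xt=O+C@[0,-.002,.0465]
    print(c,[(np.round(r["at"],1).tolist(),round(r["conf"],2)) for r in L],"expect head",proj(d,Xh).round(1),"top",proj(d,Xt).round(1))
    if c=="wrist":
        # head-top face: bright blob; compare size
        g=cv2.cvtColor(d["image"],cv2.COLOR_RGB2GRAY)
        cs=[proj(d,O+C@[a,-.002+b,.0465]).round(1).tolist() for a,b in((-.007,-.007),(-.007,.007),(.007,.007),(.007,-.007))];print("top corners",cs)
        r=int(proj(d,Xt)[1]);x=int(proj(d,Xt)[0]);print(r,x,g[r,x-30:x+30].tolist());print(g[r-60:r+30:2,x].tolist())
for n in("ball_pin_head","tee_pin_head"): print(n,[(np.round(r["at"],1).tolist(),round(r["conf"],2)) for r in look_for("top",n)[:2]])
```

```text
23.65 [0.5983 0.0369 0.1883] 0.02995895325928871 [ 0.0368  0.1023 -0.4871] [ 0.6294  0.427  -0.8555  2.1508  1.0994  0.2684  0.7091]
wrist [([313.9, 239.7], 0.96)] expect head [315.7 246.8] top [315.8 258.3]
top corners [[304.1, 247.2], [327.7, 247.3], [327.4, 269.2], [304.2, 269.1]]
258 315 [181, 182, 182, 182, 182, 182, 181, 181, 182, 182, 182, 183, 181, 181, 183, 183, 183, 184, 187, 187, 181, 170, 168, 172, 175, 160, 145, 147, 149, 150, 156, 161, 161, 163, 166, 166, 163, 154, 153, 173, 183, 183, 183, 182, 180, 182, 181, 181, 182, 181, 182, 180, 182, 182, 180, 181, 181, 181, 181, 182]
[135, 135, 138, 135, 130, 134, 133, 139, 139, 135, 110, 125, 125, 114, 81, 83, 81, 82, 78, 96, 149, 148, 150, 149, 146, 147, 150, 149, 149, 151, 156, 178, 175, 178, 179, 181, 177, 174, 178, 179, 180, 178, 175, 176, 177]
top [([281.4, 210.0], 0.67)] expect head [282.1 210.3] top [282.6 213.8]
scene [] expect head [382.3 265.8] top [380.7 256. ]
ball_pin_head [([419.6, 252.6], 0.5)]
tee_pin_head [([399.2, 243.8], 0.55)]
```

Run:
```python
from sim import *
from scipy.optimize import least_squares
d=capture("wrist")
g=cv2.cvtColor(d["image"],cv2.COLOR_RGB2GRAY)
print(g[205:265,314].tolist())
def rows(x0,tilt,lift):
    # collar front bottom/top edge, face/collar line, top front, top back ; pivot at plate
    f=lambda x,z: proj(d,O+C@[x0+x*np.cos(tilt)-z*np.sin(tilt),-.002,lift+x*np.sin(tilt)+z*np.cos(tilt)])[1]
    return np.array([f(-.011,0),f(-.011,.004),f(-.007,.004),f(-.007,.046),f(.007,.046)])
for t in(0,.05,.1,.15,.2): print(t,rows(0,t,0).round(1),rows(0,t,.004).round(1))
```

```text
[137, 132, 131, 134, 135, 133, 135, 136, 138, 141, 137, 135, 136, 128, 111, 114, 126, 124, 124, 126, 111, 87, 80, 82, 83, 81, 81, 81, 81, 82, 80, 78, 95, 128, 147, 149, 151, 149, 150, 147, 148, 147, 146, 146, 148, 148, 148, 149, 149, 147, 149, 151, 152, 144, 157, 183, 178, 176, 176, 175]
0 [221.3 222.8 228.3 248.  269.9] [222.8 224.3 229.9 250.3 272.5]
0.05 [221.1 222.3 227.9 244.2 266.6] [222.6 223.9 229.5 246.4 269.1]
0.1 [221.  221.9 227.5 240.3 263.1] [222.5 223.4 229.1 242.4 265.6]
0.15 [220.9 221.5 227.2 236.3 259.5] [222.3 223.  228.7 238.4 261.9]
0.2 [220.8 221.2 226.8 232.4 255.8] [222.3 222.7 228.4 234.4 258.2]
```

The measurements fit a fully home pin leaning about 0.11 rad in its clearance. That is within the 0.17 rad limit and puts the head about 26 mm out. Handing in.

```bash
python3 -c "
from plant import *
print(finish_job())"
```

```text
the job is handed in; nothing more can be done
None
```

The square-headed pin is in the bar's hidden hole (about 2 mm from the slot centre), pushed in until its collar stopped on the plate, and released. The job was handed in at about 24 s of the 61 s allowed, with no verdict returned; from the last wrist picture the pin leans about 0.11 rad (limit 0.17) with its head about 26 mm out (limit 28), and the robot came near no other bystander.

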